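Let off a ratchet hand brake

TASK

Let the hand brake off: press the thumb latch above its grip to lift the pawl out of the teeth and, keeping it pressed, push the lever down as far as it goes; then let go so that the latch springs back up. Only press and push with the fingers, do not pull the lever up, and leave everything else on the bench where it is.

Things in the scene. Friction and masses are not known exactly. Their poses are not given: they have to be found in the camera images.
- brake: Fixed base of a kart hand brake: a plywood panel 400 x 180 x 18 mm, from 95 mm behind (-x) to 305 mm ahead (+x) of the origin, which lies on the bench straight below the lever's pivot. z up; the lever points along +x when down and swings in the x-z plane. A grey tube, top 46 mm above the bench, runs along the panel's +y edge; a steel bracket carries an upright toothed quadrant.
- lever_pivot (a point): The lever's hinge axis (parallel to the base's y), 75 mm above the bench.
- brake_lever (a joint): Lever angle, rad. 0: fully down on its stop; grows as it rises; starts at 0.4 to 0.75. The lever's centre line slopes 0.10 + value above level. Teeth 0.13 rad apart stop it going down while the pawl is in (up to one tooth of slack). Stiff pivot: with the pawl free it stays put until pushed, 6 to 10 N at the pad, square to the lever. Black grip 29 mm thick, 155 to 290 mm from the pivot.
- thumb_latch (a joint): Angle of the sprung thumb latch relative to the lever, rad. 0: let go, pawl in the teeth (up to 0.10 where the pawl rides on a tooth); 0.15: pressed fully down onto the grip. The pawl is clear of all teeth from 0.10. Pressing takes 3 to 6 N at the pad, square to the lever; it springs back when let go.
- thumb_pad (a point): Middle of the top of the latch's pad: ribbed bright steel, 76 mm along the lever x 28 mm wide x 4 mm thick, above the grip. Let go (latch 0) it slopes 0.15 rad more steeply than the lever and this point is 224 mm out from the pivot along the lever and 42 mm square above its centre line; pressed, the pad lies along the lever, 235 mm out and 20 mm above.
- grip_end (a point): Middle of the grip's free end, on the lever's centre line, 290 mm from the pivot.
- wrench: Bystander: steel spanner 190 mm long lying beside the panel on its +y side.
- grease_tin: Bystander: small metal tin, 40 mm wide, 27 mm high, on the panel on the lever's -y side. Origin under its centre.
- brake_disc: Bystander: steel brake disc 150 mm wide, 9 mm high, lying flat. Origin under its centre.
- mix_cup: Bystander: clear plastic cup, 80 mm wide, 95 mm high. Origin under its centre.
- yellow_tub: Bystander: yellow screw-top tub, 84 mm wide, 105 mm high. Origin under its centre.
- white_tub: Bystander: white tub with a blue lid, 76 mm wide, 95 mm high. Origin under its centre.

How it is judged:
By the outcome, as a careful person would: the job done as asked, in the order asked, and still so for the second after the job is handed in, with the robot touching nothing.
It also fails if it takes over 40 s, if anything falls off the work surface, if the arm or the gripper's body presses on something with over 40 N, if the wrist force passes 120 N, or if a joint passes its speed limit or range.

ROBOT

A 6-joint arm with a two-finger parallel gripper is mounted at the origin on the work surface. World frame = base frame: x ahead of the robot, y to its left, z up, the work surface at z = 0. Lengths are in m, angles in degrees, forces in N, time in s.
With the tool pointing down it reaches from about 0.35 to 0.875 m from the base axis. Payload 4.2 kg.
Tool frame: the origin (TCP) lies midway between the tips of the shut fingers; the grasp point (between the pads) lies 19 mm behind it; z points along the fingers, y is the direction in which the jaws open and shut (so a half turn about z gives the same grasp; the last joint's range is limited). The gripper opens to 87 mm and grips with 3 to 60 N. Pads are 19 mm wide; open, the fingers measure 117 mm over their backs; the gripper's body (75 mm by 190 mm) begins 51 mm behind the grasp point.
Start: joints at [81.91, 22.042, 0.453, 0, -68.411, -14.817], TCP at [0.243, 0.576, 0.223] pointing down, gripper open.
Joint ranges: [-179.83, 179.83], [-69.29, 118.12], [-61.27, 80.66], [-181.25, 117.63], [-171.15, -9.14], [-177.46, 177.46]. Speed limits (degrees/s): [159.86, 159.86, 180, 180, 180, 180].

INTERFACE

Orientations are given as a 3x3 rotation matrix whose columns are the frame's x, y, z axes.
In Python, from station import r gives the robot as it stands.
- The arm moves only by the tool servo_tool, never from a script. Its arguments are lists of equal length, an entry for each row: "slide": the shift along the world's x, y, z in units of 60 mm (1.0 is 60 mm), a list of three; "twist": the turn, a rotation vector about the world's x, y, z in units of 6 degrees (1.0 is 6 degrees), a list of three; "gripper": the closure, from 0 (fully open) to 1 (shut). In form: {"slide": [[x, y, z], ...], "twist": [[wx, wy, wz], ...], "gripper": [gripper, ...]}. A call has 1 to 12 rows; each row shifts and turns the commanded pose from where the row before left it; what a row does not reach is not made up. A row lasts 1/8 s, in which the tool goes at most 62.5 mm and 10.7 degrees, less where a joint would pass 70% of its speed; a pose out of reach is approached as far as the arm can. A call is refused whole if a number of a shift passes 1 or a number of a turn 1, either way. A call with a gripper value outside its range is refused whole. The fingers move at their own pace and stop on an object; the grip force is fixed at half the most. Time passes only in rows, so rows that do not move let the fingers close. It gives the time, the measured TCP pose, the force and the opening at its end, in the units of the state.
- r.sense(): the state, without advancing time (a new reading comes with each control period).
- r.capture(name): name is "scene" or "top"; returns a dict with "image" (480x640x3 uint8, blue, green, red), "intrinsics" (3x3 intrinsics, pixels), "R" (3x3) and "t" (3): a world point X has camera coordinates R X + t. Camera axes: x right, y down, z forward; pixel columns grow to the right and rows downward; lengths in m; the calibration is good to about 2 mm. A picture is of the moment at which its call begins. There is no depth.
- r.finish_job(): hands the job in, once; it reports no verdict.
The state is a dict: "time_s": time; "joints": joint angles; "joint_velocities": joint speeds; "effort": joint torques, N m; "tcp_pos": TCP position; "ee_rot": TCP orientation; "wrist_force": force on the tool from outside, world axes, zero at the start; "moment": the same for the moment, N m; "gripper_width": opening from 0.0 (shut) to 1.0 (fully open).
Only numpy, scipy, OpenCV 4.12 (cv2) and the standard library are available. Lean on these libraries where they do the work, as an engineer would, in place of code of your own. Each camera call takes 0.05 s, during which the arm holds its last target.

## Working session

There is one attempt and no reset: what is moved stays moved. The work goes in short steps, Python scripts to look and compute and a tool call to move; the robot and the scene stay as the last step left them, time stands still between calls to the robot, and variables do not carry over. Pictures are saved under pics/ and viewed, and the job is handed in when it is done.

Besides the shell and the picture viewer there is one more tool, called after "Emit:" as name(argument=value, ...) on one line, values as JSON. servo_tool: Moves the arm, as the interface text tells. Its arguments: {"type":"object","properties":{"slide":{"type":"array","items":{"type":"array","items":{"type":"number"}}},"twist":{"type":"array","items":{"type":"array","items":{"type":"number"}}},"gripper":{"type":"array","items":{"type":"number"}}},"required":["slide","twist","gripper"]}

```bash
ls; mkdir -p pics; python3 - <<'E'
from station import r
import cv2
for n in("scene","top"):
    c=r.capture(n); cv2.imwrite(f"pics/{n}0.png",c["image"]); print(n,c["intrinsics"],c["R"],c["t"])
print(r.sense())
E
```

```text
pics
scene [[512.80505539   0.         321.29901423]
 [  0.         512.80505539 235.43835491]
 [  0.           0.           1.        ]] [[-0.13217831  0.99121518  0.00462245]
 [ 0.78801879  0.10790871 -0.60612053]
 [-0.60129467 -0.07647341 -0.79535938]] [ 0.07774126 -0.382729    1.51914875]
top [[592.90405068   0.         313.27370262]
 [  0.         592.90405068 242.65739884]
 [  0.           0.           1.        ]] [[-0.02659866 -0.9994218  -0.02117942]
 [-0.99765777  0.02787547 -0.06246552]
 [ 0.06301979  0.01946832 -0.99782237]] [0.0308756  0.54189556 1.30829281]
{'time_s': 0.1, 'joints': array([ 8.19114651e+01,  2.20878047e+01,  3.87516449e-01, -2.51365755e-02,
       -6.84119169e+01, -1.48168543e+01]), 'joint_velocities': array([ 0.00377015, -0.01855302,  0.16917015,  0.06515203,  0.01376697,
        0.02324532]), 'effort': array([ 4.93688040e-04, -3.91688597e+01,  1.87934518e+01,  4.23185930e+00,
        1.34764082e-02, -6.71709199e-05]), 'tcp_pos': array([0.24302882, 0.57522648, 0.22155357]), 'ee_rot': array([[ 9.21085844e-01, -3.89358969e-01, -6.79424031e-04],
       [-3.89359547e-01, -9.21083929e-01, -1.88143382e-03],
       [ 1.06746577e-04,  1.99750229e-03, -9.99997999e-01]]), 'wrist_force': array([ 0.70455474, -0.28051221,  0.6251618 ]), 'moment': array([-0.01781264,  0.00351945,  0.03327226]), 'gripper_width': 1.0012182248492505}
```

View pics/scene0.png

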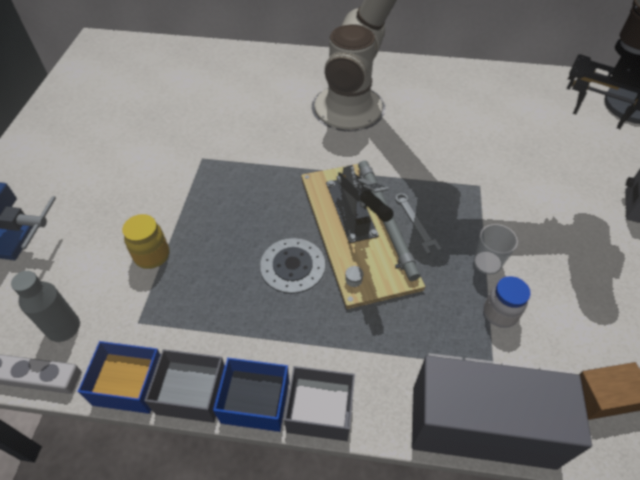

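View pics/top0.png

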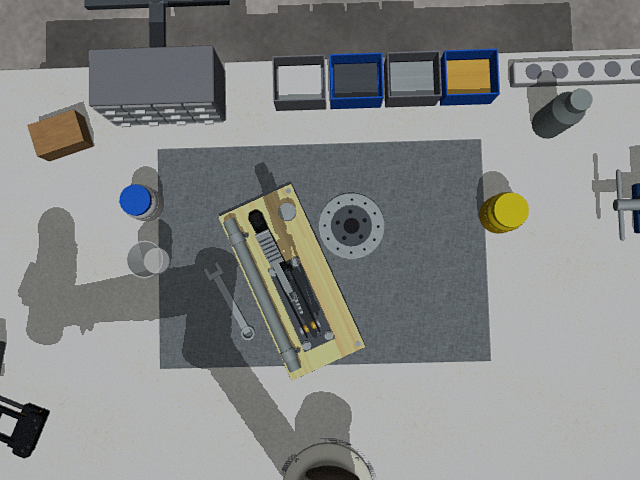

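The top view shows the panel with corners near (219,216), (292,184), (365,347) and (293,379). The lever points toward its top-left end, with the grip end near (256,214) and the bright pad near (268,245). I'll zoom in to read these more precisely.

```bash
python3 - <<'E'
import cv2
t=cv2.imread("pics/top0.png")[175:385,200:380]; cv2.imwrite("pics/top0z.png",cv2.resize(t,None,fx=2.85,fy=2.85,interpolation=cv2.INTER_CUBIC))
t=cv2.imread("pics/scene0.png")[150:310,290:450]; cv2.imwrite("pics/scene0z.png",cv2.resize(t,None,fx=3.7,fy=3.7,interpolation=cv2.INTER_CUBIC))
E
```

```text
(no output)
```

View pics/top0z.png

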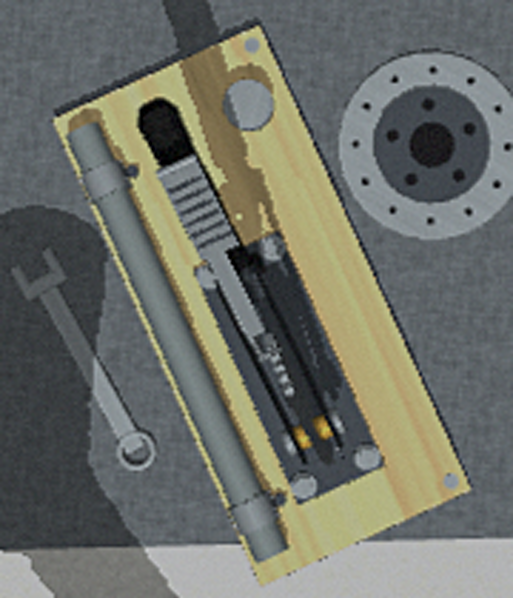

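View pics/scene0z.png

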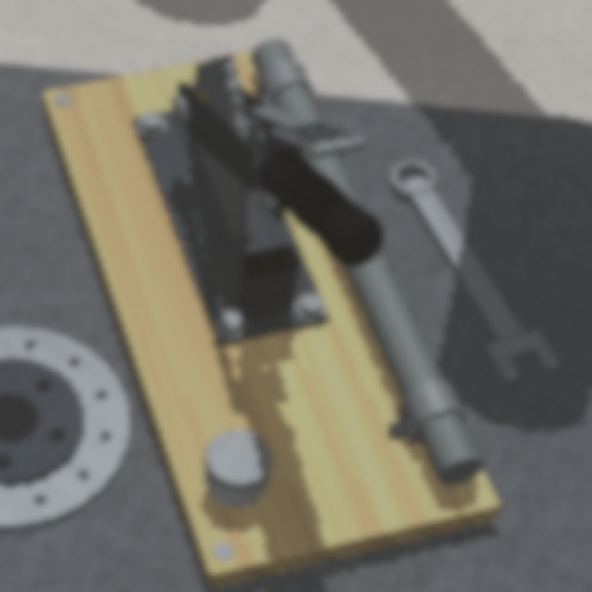

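```bash
cat >h.py <<'E'
import numpy as np
C={'scene':(np.array([[512.80505539,0,321.29901423],[0,512.80505539,235.43835491],[0,0,1]]),np.array([[-0.13217831,0.99121518,0.00462245],[0.78801879,0.10790871,-0.60612053],[-0.60129467,-0.07647341,-0.79535938]]),np.array([0.07774126,-0.382729,1.51914875])),
'top':(np.array([[592.90405068,0,313.27370262],[0,592.90405068,242.65739884],[0,0,1]]),np.array([[-0.02659866,-0.9994218,-0.02117942],[-0.99765777,0.02787547,-0.06246552],[0.06301979,0.01946832,-0.99782237]]),np.array([0.0308756,0.54189556,1.30829281]))}
def ray(n,u,v):
    K,R,t=C[n]; o=-R.T@t; d=R.T@np.linalg.solve(K,[u,v,1]); return o,d/np.linalg.norm(d)
def onplane(n,u,v,p,nn):
    o,d=ray(n,u,v); return o+d*(np.dot(np.array(p)-o,nn)/np.dot(d,nn))
def onz(n,u,v,z): return onplane(n,u,v,[0,0,z],[0,0,1])
def proj(n,X):
    K,R,t=C[n]; p=K@(R@np.array(X)+t); return p[:2]/p[2]
E
python3 - <<'E'
from h import *
zt=lambda x,y:(x/2.85+200,y/2.85+175)
zs=lambda x,y:(x/3.7+290,y/3.7+150)
# corners: far-left(+x,+y), far-right(+x,-y), near-right(-x,-y), near-left(-x,+y)
T=np.array([onz('top',*zt(*p),.018) for p in[(54,117),(262,25),(470,490),(262,587)]])
S=np.array([onz('scene',*zs(*p),.018) for p in[(500,510),(210,577),(43,93),(255,53)]])
loc=np.array([[.305,.09],[.305,-.09],[-.095,-.09],[-.095,.09]])
def fit(P,l):
    a=l-l.mean(0);b=P-P.mean(0); th=np.arctan2((a[:,0]*b[:,1]-a[:,1]*b[:,0]).sum(),(a*b).sum())
    R=np.array([[np.cos(th),-np.sin(th)],[np.sin(th),np.cos(th)]]); t=P.mean(0)-R@l.mean(0)
    return th,t,np.linalg.norm(P-(l@R.T+t),axis=1)
for P in(T,S):
    print(P.round(4)); print([np.linalg.norm(P[i]-P[(i+1)%4]).round(4) for i in range(4)]); print(fit(P[:,:2],loc))
th,t,_=fit(T[:,:2],loc)
ex=np.array([np.cos(th),np.sin(th),0]);ey=np.array([-np.sin(th),np.cos(th),0]);o=np.array([*t,0])
def b(X): X=X-o; return np.array([X@ex,X@ey,X[2]])
g=onplane('scene',*zs(357,235),o,ey); print('gripend',b(g), np.hypot(b(g)[0],b(g)[2]-.075), np.arctan2(b(g)[2]-.075,b(g)[0])-.1)
for nm,p in dict(pc=(192,205),far=(180,165),near=(213,250)).items():
    q=onplane('top',*zt(*p),o,ey); print(nm,b(q))
for q in(.4,.5,.6,.7):
    a=q+.1; u=np.array([np.cos(a),0,np.sin(a)]);w=np.array([-np.sin(a),0,np.cos(a)])
    f=lambda L:o+ex*L[0]+ey*L[1]+np.array([0,0,L[2]])
    pv=np.array([0,0,.075])
    A=f(pv+.29*u);B=f(pv+.224*u+.042*w)
    print(q,[ (proj('scene',X)-[290,150])*3.7 for X in(A,B)],[(proj('top',X)-[200,175])*2.85 for X in(A,B)])
E
```

```text
[[ 0.6083  0.2265  0.018 ]
 [ 0.6765  0.0606  0.018 ]
 [ 0.3089 -0.0917  0.018 ]
 [ 0.2385  0.0712  0.018 ]]
[np.float64(0.1794), np.float64(0.3979), np.float64(0.1775), np.float64(0.4011)]
(np.float64(0.39573578886416655), array([0.36118169, 0.02618053]), array([0.00049427, 0.00076991, 0.00191563, 0.00141182]))
[[ 0.6128  0.2317  0.018 ]
 [ 0.6806  0.0669  0.018 ]
 [ 0.3142 -0.0878  0.018 ]
 [ 0.2549  0.0552  0.018 ]]
[np.float64(0.1782), np.float64(0.3978), np.float64(0.1548), np.float64(0.3991)]
(np.float64(0.4229189689208404), array([0.36988337, 0.02339407]), array([0.00207618, 0.00432705, 0.01153584, 0.0141541 ]))
gripend [ 2.53377824e-01 -2.08074306e-17  2.32358815e-01] 0.2982651809183256 0.45574959815607485
pc [1.72108418e-01 3.49399882e-17 2.89961880e-01]
far [ 2.04006202e-01 -5.67698821e-20  2.38662036e-01]
near [ 1.41611017e-01 -1.27594365e-17  2.81534381e-01]
0.4 [array([353.97784852, 259.30030353]), array([306.68571959, 144.39331965])] [array([153.4729636 ,  99.56419288]), array([199.82450139, 204.94483232])]
0.5 [array([349.14503208, 206.59744482]), array([300.26660111, 102.65092584])] [array([158.21857639, 116.05814688]), array([206.85668926, 224.76200314])]
0.6 [array([342.32099609, 151.49641465]), array([292.6046955 ,  60.60696786])] [array([164.98653051, 136.96227548]), array([215.34500668, 247.5840082 ])]
0.7 [array([333.5827725,  94.965654 ]), array([283.81881752,  18.95729436])] [array([173.81410951, 162.26678802]), array([225.23159467, 273.21388753])]
```

```bash
cat >>h.py <<'E'
from scipy.spatial.transform import Rotation as Ro
TH=.396; O=np.array([.362,.028,0]); EX=np.array([np.cos(TH),np.sin(TH),0]);EY=np.array([-np.sin(TH),np.cos(TH),0]);EZ=np.array([0,0,1.])
def pt(a,s,h): # a = slope above level
    return O+EX*(s*np.cos(a)-h*np.sin(a))+EZ*(.075+s*np.sin(a)+h*np.cos(a))
def rot(t): # tool tilt t
    z=EX*np.sin(t)-EZ*np.cos(t); y=-EY; x=np.cross(y,z); return np.c_[x,y,z]
def go(s,P,t):
    d=(P-s['tcp_pos'])/.06; w=np.degrees(Ro.from_matrix(rot(t)@s['ee_rot'].T).as_rotvec())/6
    print('slide',d.round(2),'twist',w.round(2),'tcp',s['tcp_pos'].round(4),'F',s['wrist_force'].round(1))
def lev(p): # tcp in base frame
    q=p-O; return (q@EX).round(4),(q@EY).round(4),round(p[2],4)
E
python3 - <<'E'
from h import *
from station import r
s=r.sense()
go(s,pt(.53,.232,.105),.0)
go(s,pt(.53,.232,.105),.53); print(pt(.53,.232,.105),-EY*.53/np.radians(6))
E
```

```text
slide [ 4.24 -8.17  1.02] twist [0.02 0.   7.6 ] tcp [0.243  0.5752 0.2216] F [ 0.7 -0.3  0.6]
slide [ 4.24 -8.17  1.02] twist [ 0.01 -5.19  7.42] tcp [0.243  0.5752 0.2216] F [ 0.7 -0.3  0.6]
[0.49770712 0.08473726 0.28287848] [ 1.95223362 -4.66945311 -0.        ]
```

Emit:
servo_tool(slide=[[0,0,1],[0.4,-0.8,0.1],[0.4,-0.8,0.1],[0.4,-0.8,0.1],[0.4,-0.8,0],[0.4,-0.8,0],[0.4,-0.8,0],[0.4,-0.8,0],[0.4,-0.8,0],[0.4,-0.8,0],[0.4,-0.8,0],[0,0,0]], twist=[[0,0,0],[0,0,0.8],[0,0,0.8],[0,0,0.8],[0,0,0.8],[0,0,0.8],[0,0,0.8],[0,0,0.7],[0,0,0.7],[0,0,0.7],[0,0,0.7],[0,0,0]], gripper=[1,1,1,1,1,1,1,1,1,1,1,1])

```text
time_s: 1.6
tcp_pos: [0.4838, 0.0928, 0.2998]
ee_rot: [[0.925, 0.381, -0.001], [0.381, -0.925, -0.001], [-0.002, 0.0, -1.0]]
wrist_force: [-0.1, 0.2, 1.0]
gripper_width: 0.005
```

```bash
python3 - <<'E'
from h import *
from station import r
s=r.sense()
print(s['time_s'],s['gripper_width'],s['joints'].round(1))
go(s,pt(.53,.232,.105),.53)
E
```

```text
1.6 0.00528134264060757 [ 29.8   6.2  -9.8   0.  -74.1  82.6]
slide [ 0.23 -0.14 -0.28] twist [ 1.95 -4.69  0.05] tcp [0.4838 0.0928 0.2998] F [-0.1  0.2  1. ]
```

Emit:
servo_tool(slide=[[0,0,0],[0,0,0],[0,0,0],[0,0,0],[0,0,0],[0.12,-0.07,-0.14],[0.11,-0.07,-0.14],[0,0,0]], twist=[[0.39,-0.94,0],[0.39,-0.94,0],[0.39,-0.94,0],[0.39,-0.94,0],[0.39,-0.93,0],[0,0,0],[0,0,0],[0,0,0]], gripper=[1,1,1,1,1,1,1,1])

```text
time_s: 2.6
tcp_pos: [0.498, 0.0874, 0.2829]
ee_rot: [[0.797, 0.384, 0.467], [0.332, -0.923, 0.193], [0.505, 0.001, -0.863]]
wrist_force: [0.2, 0.3, -0.1]
gripper_width: 0.003
```

```bash
python3 - <<'E'
from h import *
from station import r
import cv2
s=r.sense()
print(s['time_s'],s['joints'].round(1))
go(s,pt(.53,.232,.055),.53)
for n,(x,y,f) in dict(top=(200,175,2.85),scene=(290,110,3)).items():
    im=r.capture(n)["image"]
    for h in(.043,.02): 
        p=proj(n,pt(.53,.232,h)); print(n,p)
    cv2.imwrite(f"pics/{n}1.png",cv2.resize(im[y:y+200,x:x+180],None,fx=2.85,fy=2.85,interpolation=cv2.INTER_CUBIC))
E
```

```text
2.6 [ 30.9  -6.7 -34.    7.8 -32.8  76.3]
slide [ 0.38  0.12 -0.72] twist [ 0.01 -0.    0.01] tcp [0.498  0.0874 0.2829] F [ 0.2  0.3 -0.1]
top [268.18060981 245.25086763]
top [266.72666746 240.32622452]
scene [374.55723958 186.65916883]
scene [375.56225356 197.61200805]
```

View pics/scene1.png

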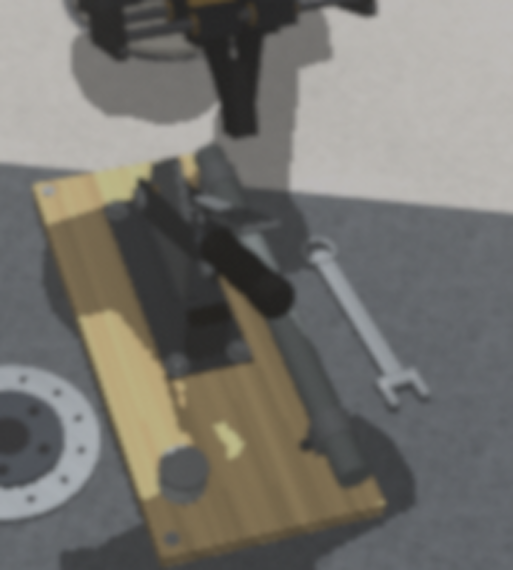

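View pics/top1.png

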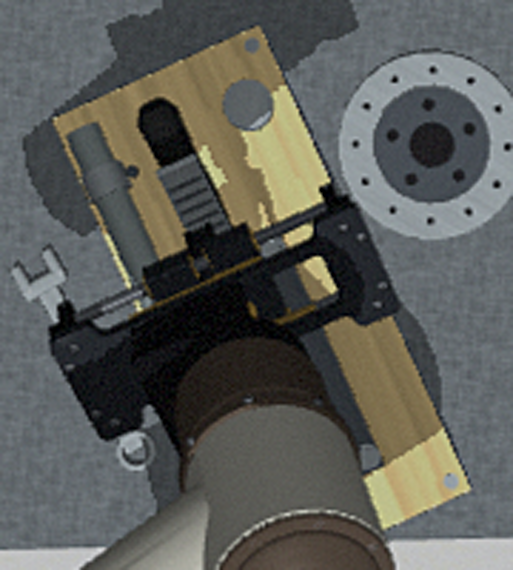

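The scene view shows the pad at about (374,185), and my model predicts (374.6,186.7). The top view shows the fingertip centred over the lever line. I'll approach now.

Emit:
servo_tool(slide=[[0.09,0.02,-0.18],[0.09,0.03,-0.18],[0.1,0.03,-0.18],[0.09,0.03,-0.17],[0,0,0]], twist=[[0,0,0],[0,0,0],[0,0,0],[0,0,0],[0,0,0]], gripper=[1,1,1,1,1])

```text
time_s: 3.32
tcp_pos: [0.5191, 0.0937, 0.2396]
ee_rot: [[0.796, 0.385, 0.466], [0.333, -0.923, 0.193], [0.505, 0.001, -0.863]]
wrist_force: [-0.7, -0.2, 0.3]
gripper_width: 0.008
```

```bash
python3 - <<'E'
from h import *
from station import r
s=r.sense()
print(lev(s['tcp_pos']))
go(s,pt(.53,.234,.019),.53); go(s,pt(.53,.234,.043),.53)
E
```

```text
(np.float64(0.1703), np.float64(0.0001), np.float64(0.2396))
slide [ 0.34  0.14 -0.5 ] twist [ 0.02 -0.    0.  ] tcp [0.5191 0.0937 0.2396] F [-0.7 -0.2  0.3]
slide [ 0.15  0.06 -0.15] twist [ 0.02 -0.    0.  ] tcp [0.5191 0.0937 0.2396] F [-0.7 -0.2  0.3]
```

Emit:
servo_tool(slide=[[0.05,0.02,-0.08],[0.05,0.02,-0.08],[0.05,0.02,-0.08],[0,0,0]], twist=[[0,0,0],[0,0,0],[0,0,0],[0,0,0]], gripper=[1,1,1,1])

```text
time_s: 3.82
tcp_pos: [0.5296, 0.0983, 0.2281]
ee_rot: [[0.793, 0.386, 0.471], [0.333, -0.922, 0.196], [0.51, 0.001, -0.86]]
wrist_force: [-0.2, 0.5, 4.7]
gripper_width: 0.004
```

Emit:
servo_tool(slide=[[0.04,0.02,-0.06],[0.04,0.02,-0.06],[0,0,0]], twist=[[0,0,0],[0,0,0],[0,0,0]], gripper=[1,1,1])

```text
time_s: 4.2
tcp_pos: [0.5343, 0.1006, 0.2211]
ee_rot: [[0.793, 0.386, 0.471], [0.332, -0.922, 0.196], [0.511, 0.001, -0.86]]
wrist_force: [0.3, -0.0, 5.4]
gripper_width: 0.002
```

Emit:
servo_tool(slide=[[0.03,0.01,-0.05],[0.03,0.01,-0.05],[0,0,0]], twist=[[0,0,0],[0,0,0],[0,0,0]], gripper=[1,1,1])

```text
time_s: 4.58
tcp_pos: [0.5385, 0.1023, 0.216]
ee_rot: [[0.792, 0.387, 0.473], [0.332, -0.922, 0.197], [0.512, 0.001, -0.859]]
wrist_force: [0.4, 0.2, 6.6]
gripper_width: 0.004
```

```bash
cat >>h.py <<'E'
def sh(p,a):
    q=p-O; x=q@EX; z=p[2]-.075; return round(x*np.cos(a)+z*np.sin(a),4),round(-x*np.sin(a)+z*np.cos(a),4),round(q@EY,4)
E
python3 - <<'E'
from h import *
from station import r
s=r.sense()
for a in(.5,.53,.56): print(sh(s['tcp_pos'],a))
E
```

```text
(np.float64(0.2356), np.float64(0.0319), np.float64(0.0005))
(np.float64(0.2365), np.float64(0.0248), np.float64(0.0005))
(np.float64(0.2371), np.float64(0.0177), np.float64(0.0005))
```

Emit:
servo_tool(slide=[[0.02,0.01,-0.05],[0.02,0.01,-0.05],[0,0,0]], twist=[[0,0,0],[0,0,0],[0,0,0]], gripper=[1,1,1])

```text
time_s: 4.95
tcp_pos: [0.5411, 0.1035, 0.2103]
ee_rot: [[0.791, 0.387, 0.474], [0.332, -0.922, 0.198], [0.513, 0.001, -0.858]]
wrist_force: [-0.0, 0.7, 7.2]
gripper_width: 0.008
```

```bash
python3 - <<'E'
from h import *
from station import r
s=r.sense()
for a in(.5,.53,.56): print(sh(s['tcp_pos'],a))
E
```

```text
(np.float64(0.2355), np.float64(0.0256), np.float64(0.0006))
(np.float64(0.2361), np.float64(0.0185), np.float64(0.0006))
(np.float64(0.2366), np.float64(0.0114), np.float64(0.0006))
```

```bash
python3 - <<'E'
from h import *
A=np.arange(.52,.05,-.04)
for a,b in zip(A,A[1:]):
    print(round(b,2),((pt(b,.2355,.018)-pt(a,.2355,.018))/.06).round(3),pt(b,.2355,.018).round(4))
print(EY*.04/np.radians(6))
E
```

```text
0.48 [ 0.079  0.033 -0.132] [0.5471 0.1054 0.1997]
0.44 [ 0.074  0.031 -0.135] [0.5515 0.1072 0.1916]
0.4 [ 0.069  0.029 -0.138] [0.5557 0.109  0.1833]
0.36 [ 0.064  0.027 -0.141] [0.5595 0.1106 0.1748]
0.32 [ 0.059  0.025 -0.144] [0.563  0.112  0.1662]
0.28 [ 0.053  0.022 -0.146] [0.5662 0.1134 0.1574]
0.24 [ 0.048  0.02  -0.149] [0.5691 0.1146 0.1485]
0.2 [ 0.042  0.018 -0.151] [0.5716 0.1156 0.1394]
0.16 [ 0.037  0.015 -0.152] [0.5739 0.1166 0.1303]
0.12 [ 0.031  0.013 -0.154] [0.5757 0.1174 0.1211]
0.08 [ 0.025  0.011 -0.155] [0.5773 0.118  0.1118]
[-0.14733839  0.35241156  0.        ]
```

Emit:
servo_tool(slide=[[0.08,0.03,-0.13],[0.08,0.03,-0.13],[0.07,0.03,-0.14],[0.07,0.03,-0.14],[0,0,0]], twist=[[-0.15,0.35,0],[-0.15,0.35,0],[-0.15,0.35,0],[-0.15,0.35,0],[0,0,0]], gripper=[1,1,1,1,1])

```text
time_s: 5.58
tcp_pos: [0.5584, 0.1104, 0.1759]
ee_rot: [[0.858, 0.386, 0.339], [0.36, -0.922, 0.139], [0.366, 0.002, -0.931]]
wrist_force: [-1.2, 1.5, 5.9]
gripper_width: 0.002
```

```bash
python3 - <<'E'
from h import *
from station import r
import cv2
s=r.sense()
for a in(.32,.36,.4): print(sh(s['tcp_pos'],a))
print(s['moment'].round(2))
for n,(x,y,f) in dict(scene=(290,110,3)).items():
    im=r.capture(n)["image"]
    cv2.imwrite(f"pics/{n}2.png",cv2.resize(im[y:y+200,x:x+180],None,fx=2.85,fy=2.85,interpolation=cv2.INTER_CUBIC))
E
```

```text
(np.float64(0.2339), np.float64(0.0288), np.float64(0.0003))
(np.float64(0.2349), np.float64(0.0194), np.float64(0.0003))
(np.float64(0.2355), np.float64(0.01), np.float64(0.0003))
[0.34 0.05 0.17]
```

View pics/scene2.png

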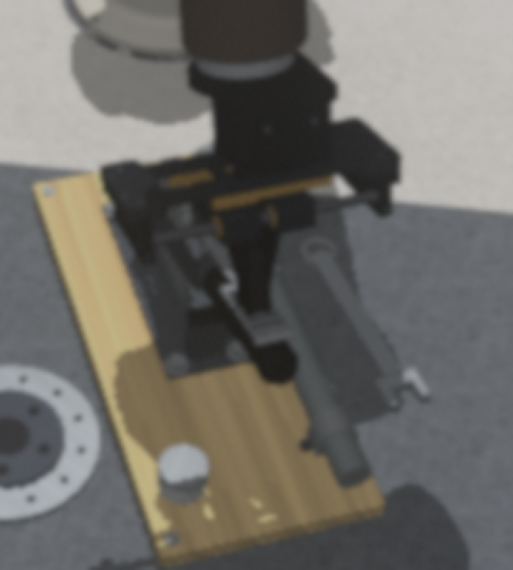

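The grip end has dropped to about (275,360) in the crop from (270,290), so the lever is following the push. I'll continue down the arc.

Emit:
servo_tool(slide=[[0.06,0.02,-0.15],[0.06,0.02,-0.15],[0.05,0.02,-0.15],[0.04,0.02,-0.15],[0.04,0.01,-0.15],[0,0,0]], twist=[[-0.15,0.35,0],[-0.15,0.35,0],[-0.15,0.35,0],[-0.15,0.35,0],[-0.15,0.35,0],[0,0,0]], gripper=[1,1,1,1,1,1])

```text
time_s: 6.38
tcp_pos: [0.5727, 0.1158, 0.1304]
ee_rot: [[0.908, 0.387, 0.162], [0.381, -0.922, 0.064], [0.174, 0.004, -0.985]]
wrist_force: [0.4, 3.4, 5.2]
gripper_width: 0.006
```

Emit:
servo_tool(slide=[[0.03,0.01,-0.1],[0,0,0]], twist=[[-0.1,0.23,0],[0,0,0]], gripper=[1,1])

```text
time_s: 6.62
tcp_pos: [0.5739, 0.1159, 0.1246]
ee_rot: [[0.912, 0.387, 0.138], [0.383, -0.922, 0.053], [0.148, 0.004, -0.989]]
wrist_force: [1.2, 3.6, 4.8]
gripper_width: 0.006
```

```bash
python3 - <<'E'
from h import *
from station import r
import cv2
s=r.sense()
for a in(.1,.12,.16): print(sh(s['tcp_pos'],a))
print(s['moment'].round(2))
for n,(x,y,f) in dict(scene=(290,110,3)).items():
    im=r.capture(n)["image"]
    cv2.imwrite(f"pics/{n}3.png",cv2.resize(im[y:y+200,x:x+180],None,fx=2.85,fy=2.85,interpolation=cv2.INTER_CUBIC))
    for q in(0,.05,.1): print((proj('scene',pt(.1+q,.29,0))-[x,y])*2.85)
E
```

```text
(np.float64(0.2332), np.float64(0.0264), np.float64(-0.0006))
(np.float64(0.2337), np.float64(0.0218), np.float64(-0.0006))
(np.float64(0.2344), np.float64(0.0124), np.float64(-0.0006))
[1.04 0.06 0.18]
[275.03369077 447.22648144]
[276.32427348 433.88724042]
[277.28229534 419.55745062]
```

View pics/scene3.png

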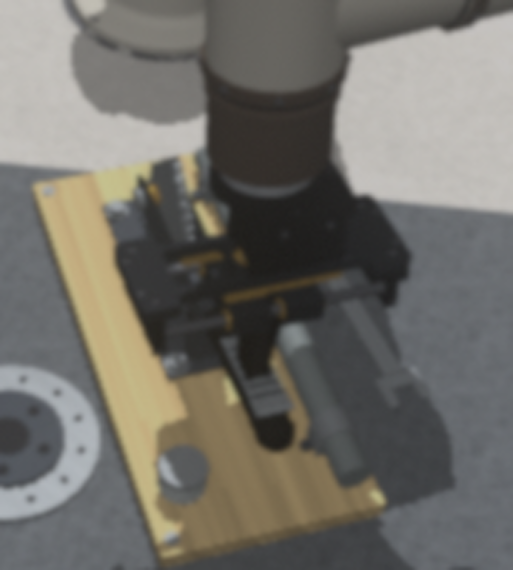

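Grip end is at about (277,432), against (275,447) predicted for fully down, so there's a few mm left. I'll finish the push while watching for the force to rise at the stop. I'll also add a small +y shift to relieve the sideways drag.

Emit:
servo_tool(slide=[[0.01,0.03,-0.08],[0,0,0]], twist=[[-0.05,0.12,0],[0,0,0]], gripper=[1,1])

```text
time_s: 6.92
tcp_pos: [0.5747, 0.1165, 0.12]
ee_rot: [[0.914, 0.387, 0.126], [0.384, -0.922, 0.047], [0.134, 0.006, -0.991]]
wrist_force: [2.9, -1.3, 5.1]
gripper_width: 0.006
```

Emit:
servo_tool(slide=[[0.01,0.02,-0.06],[0,0,0]], twist=[[0,0,0],[0,0,0]], gripper=[1,1])

```text
time_s: 7.18
tcp_pos: [0.5752, 0.1169, 0.1186]
ee_rot: [[0.913, 0.387, 0.126], [0.384, -0.922, 0.045], [0.134, 0.007, -0.991]]
wrist_force: [-1.9, -4.4, 15.1]
gripper_width: 0.005
```

Emit:
servo_tool(slide=[[0,0,-0.06],[0,0,0]], twist=[[0,0,0],[0,0,0]], gripper=[1,1])

```text
time_s: 7.42
tcp_pos: [0.5757, 0.117, 0.1177]
ee_rot: [[0.913, 0.388, 0.128], [0.385, -0.922, 0.046], [0.136, 0.008, -0.991]]
wrist_force: [-7.7, -4.9, 26.9]
gripper_width: 0.008
```

The force climbed steeply from 5 to 27 N with z at 0.118, which is the height given for the stop. Now I'll release straight up and retreat.

Emit:
servo_tool(slide=[[0,0,0.15],[0,0,0.3],[0,0,0.5],[-0.1,0,0.9],[-0.2,0,1],[-0.2,0.8,0.6],[-0.3,0.9,0.2],[-0.4,0.9,0],[-0.4,0.9,0],[-0.4,0.9,0],[-0.4,0.9,0],[0,0,0]], twist=[[0,0,0],[0,0,0],[0,0,0],[0,0,0],[0,0,0],[0,0,0],[0,0,0],[0,0,0],[0,0,0],[0,0,0],[0,0,0],[0,0,0]], gripper=[1,1,1,1,1,1,1,1,1,1,1,1])

```text
time_s: 8.93
tcp_pos: [0.4281, 0.4379, 0.3279]
ee_rot: [[0.913, 0.39, 0.12], [0.388, -0.921, 0.043], [0.127, 0.008, -0.992]]
wrist_force: [0.7, -0.8, 0.2]
gripper_width: 0.006
```

```bash
python3 - <<'E'
from h import *
from station import r
import cv2
s=r.sense(); print(s['tcp_pos'],s['wrist_force'].round(1))
for n,(x,y) in dict(scene=(290,110),top=(200,175)).items():
    im=r.capture(n)["image"]; cv2.imwrite(f"pics/{n}4f.png",im)
    cv2.imwrite(f"pics/{n}4.png",cv2.resize(im[y:y+200,x:x+180],None,fx=2.85,fy=2.85,interpolation=cv2.INTER_CUBIC))
    for nm,X in dict(grip0=pt(.1,.29,0),grip13=pt(.23,.29,0),padfree=pt(.1,.224,.042),padpressed=pt(.1,.235,.02)).items(): print(n,nm,(proj(n,X)-[x,y])*2.85)
E
```

```text
[0.42814939 0.43791044 0.32793822] [ 0.7 -0.8  0.2]
scene grip0 [275.03369077 447.22648144]
scene grip13 [277.6917825  410.49602086]
scene padfree [247.95074423 342.77023723]
scene padpressed [251.17981107 373.90995736]
top grip0 [150.36749006  74.29125802]
top grip13 [147.46723427  75.23890737]
top padfree [183.75089242 156.27735469]
top padpressed [179.39205584 142.26627936]
```

View pics/scene4.png

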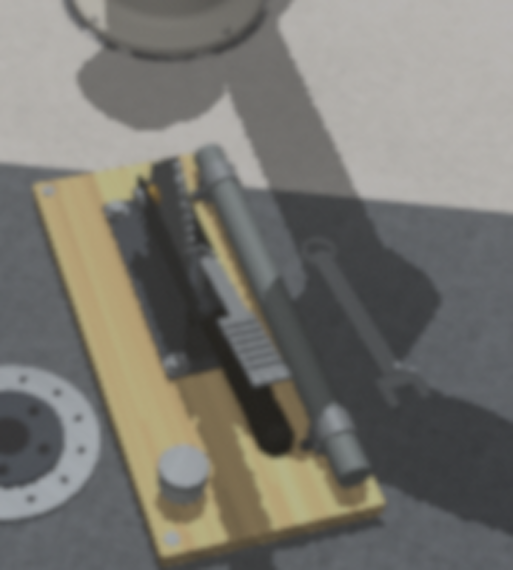

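View pics/top4.png

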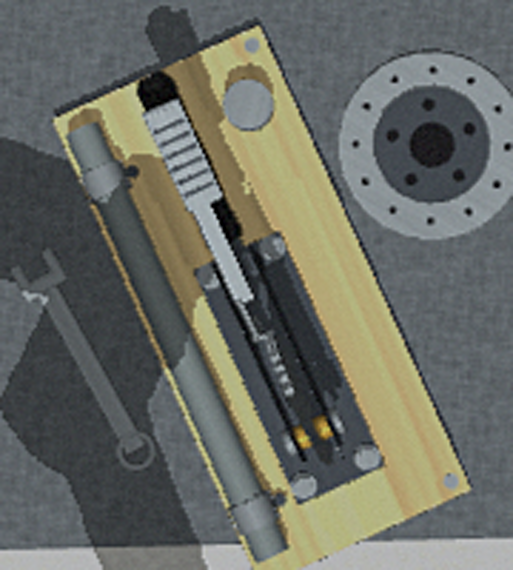

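View pics/top4f.png

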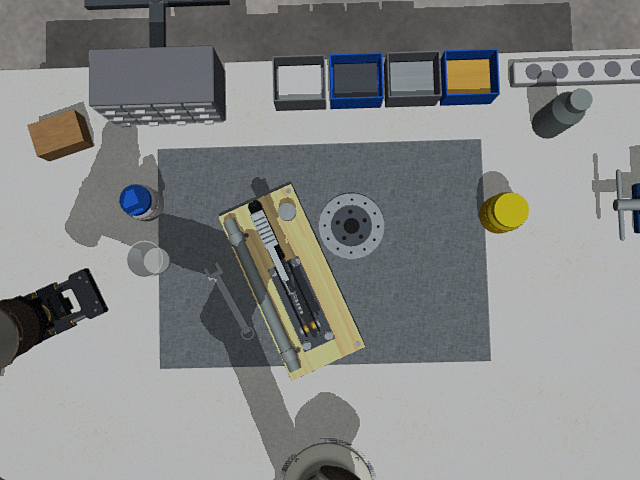

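The scene view puts the grip end near (276,438). The pad is up at about (253,347), against predictions of (248,343) for let go and (251,374) for pressed. Nothing else has moved, and the arm is clear.

```bash
python3 - <<'E'
from station import r
print(r.finish_job())
E
```

```text
the job is handed in; nothing more can be done
None
```

I let the hand brake off and handed the job in at about 9 s of the 40 s allowed; the verdict isn't reported. With the fingers shut, I pressed the thumb latch square onto the grip. Keeping it pressed, I pushed the lever down along its arc to the stop, then lifted straight off and moved clear.

**Lever:** At the bottom the force rose from 5 to 27 N within about 2 mm, with the fingertip at z = 0.1177 m. The expected height of the pressed pad at the stop is 0.118 m, and one tooth short would be about 30 mm higher.

**Latch:** After the release the pad showed at about (253,347) in the enlarged scene view. I predicted (248,343) for let go and (251,374) for pressed, so it has sprung back.

**Bench:** The other items look to be where they were, and the wrist force reads about zero.

**Disagreements:**
- The two cameras differed by about 5 mm on the panel position, so I mostly trusted the top view.
- In the final scene view the grip end sits about 10 enlarged pixels (3–4 real pixels) above the prediction for fully down. The same kind of offset showed at the start, and the measured height and force at the stop point to fully down.
- A sideways drag of up to 5 N showed at the fingertip near the end of the push, well under the limits.

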